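# Shift the polisher's gearbox lever through its H-gate to green

### The job

On top of the bench polisher's gearbox a black-knobbed lever stands in the red (off) slot of an H-shaped gate. With the fingertips or the outside of the fingers, push the lever through the gate into the slot with the green disc, fully home to the end of that slot, without engaging the blue or yellow slot on the way. Only push it, never pinch or grip the knob or the lever, leave the tin, the block of bits and the sanding file where they are, and finish clear of everything.

Things in the scene. Friction and masses are not known exactly. Their poses are not given: they have to be found in the camera images.
- machine: grey gearbox of a bench polisher, fixed; origin mid-underside, under the gate's middle; x along the gate's two parallel slots (roughly away from the robot), y left. Housing 170 (x) x 220 (y) x 85 mm high, centred. Dark motor behind it (x = 90 to 180 mm) and felt wheel at its right side (x = -45 to 45, y = -110 to -170 mm), both up to 95 mm above the table
- gate (a point): middle of the black H on the steel gate plate (120 x 84 mm, top 89 mm above the table); axes as the gearbox. The H: two slots along x at y = -22 and +22 mm, closed at both ends (disc centres at x = -24 and +24 mm), joined by a cross slot along y at x = 0. Slots 16 mm wide, cross slot 20 mm: the lever can cross while its pin point is within 3 mm of x = 0
- lever: selector lever: steel rod of 10 mm diameter with a black ball knob of 32 mm diameter; origin at its hidden pivot, 27 mm above the table under the middle of the gate; z along the rod to the knob. It tilts both ways about this pivot (never lifts), has no spring, takes about 1.5 to 2.5 N at the knob to move and stays where it is left. The gate's edges stop it.
- knob (a point): centre of the ball knob, 135 mm from the pivot along the rod. In the gearbox's frame it is at about x = +-48, y = +-44 to 49 mm (slot play), 145 mm above the table when the lever is home in a slot; at x = 0, y = +-44 to 50 mm, 154 mm above the table, at the two corners where the cross slot meets the slots.
- pin (a point): point on the rod 68 mm from the pivot: the place where the rod passes through the gate plate when it is home in a slot
- disc_red: painted disc, 36 mm across, flat on the gate plate (89 mm above the table), around the closed end of one slot; origin at its centre, where the pin point stands when the lever is home in that slot; always the near right slot (machine x = -24, y = -22 mm): off, where the lever starts
- disc_green: painted disc, 36 mm across, flat on the gate plate (89 mm above the table), around the closed end of one slot; origin at its centre, where the pin point stands when the lever is home in that slot; the wanted slot: one of the two left slots (machine y = +22 mm), far or near, differently each time
- disc_blue: painted disc, 36 mm across, flat on the gate plate (89 mm above the table), around the closed end of one slot; origin at its centre, where the pin point stands when the lever is home in that slot; the other left slot, not to be engaged
- disc_yellow: painted disc, 36 mm across, flat on the gate plate (89 mm above the table), around the closed end of one slot; origin at its centre, where the pin point stands when the lever is home in that slot; always the far right slot, in line with red; not to be engaged
- paste_tin: bystander: small round metal tin with a brass lid, 36 mm across and 32 mm high, loose on top of the gearbox beside the gate on its left (top about 117 mm above the table); origin at the middle of its underside
- bit_block: bystander: loose wooden block 80 x 110 x 45 mm with grinding bits standing in it, 73 mm high in all, on the table left of the gearbox; origin at the middle of its underside
- sanding_file: bystander: loose sanding file with orange handle, 240 mm long, 30 mm wide, 18 mm high, lying along its x axis on the table between robot and gearbox; origin on the underside where handle and blade meet

How it is judged:
By the outcome, as a careful person would: the job done as asked, in the order asked, and still so for the second after the job is handed in, with the robot touching nothing.
It also fails if it takes over 56 s, if anything falls off the work surface, if the arm or the gripper's body presses on something with over 40 N, if the wrist force passes 120 N, or if a joint passes its speed limit or range.

### The arm

A 6-joint arm with a two-finger parallel gripper is mounted at the origin on the work surface. World frame = base frame: x ahead of the robot, y to its left, z up, the work surface at z = 0. Lengths are in m, angles in rad, forces in N, time in s.
With the tool pointing down it reaches from about 0.35 to 0.875 m from the base axis. Payload 15.5 kg.
Tool frame: the origin (TCP) lies midway between the tips of the shut fingers; the grasp point (between the pads) lies 19 mm behind it; z points along the fingers, y is the line along which they close (so a half turn about z gives the same grasp; the last joint's range is limited). The gripper opens to 85 mm and grips with 20 to 120 N. Pads are 22 mm wide; open, the fingers measure 114 mm over their backs; the gripper's body (76 mm by 85 mm) begins 54 mm behind the grasp point. The pads swing forward as they close: fully open they stand 13 mm farther back than shut.
Start: joints at [1.109, 0.494, 1.345, -0, 1.302, -0.096], TCP at [0.224, 0.584, 0.231] pointing down, gripper open.
Joint ranges: [-2.91, 2.91], [-0.82, 2.16], [0.22, 2.67], [-1.22, 4.37], [0.12, 2.79], [-3.08, 3.08]. Speed limits (rad/s): [1.89, 1.89, 2.57, 3.01, 3.01, 3.01].

### API

Orientations are given as a unit quaternion [w, x, y, z].
In Python, from plant import robot gives the robot as it stands. The module is installed in compiled form; this text tells all that it offers.
- The arm moves only by the tool send_rows, never from a script. Its argument "commands" is one flat list of numbers, 7 for each row, row after row: the finger opening in mm, from 0 to 85.4, then the shift along the tool's x, y, z in mm, then the turn, a rotation vector about the tool's x, y, z in rad. A call has 1 to 5 rows; each row shifts and turns the commanded pose from where the row before left it, along the tool's axes as they then stand; what a row does not reach is not made up. A row lasts 1/8 s, in which the tool goes at most 62.5 mm and 10.7 degrees, less where a joint would pass 70% of its speed; a pose out of reach is approached as far as the arm can. A call is refused whole if a number of a shift passes 62.5 or a number of a turn 0.188, either way. A call with a gripper value outside its range is refused whole. The fingers move at their own pace and stop on an object; "force" is the grip in N (left out, the last holds). Time passes only in rows, so rows that do not move let the fingers close. It gives the time, the measured TCP pose, the force, the opening and the grip force at its end, in the units of the state.
- robot.sense(): the state, without advancing time (a new reading comes with each control period).
- robot.grab_frame(name): name is "side" or "top"; returns the picture (420x560x3 uint8, red, green, blue); there is no depth.
- robot.camera_params(name): a dict with "camera_matrix" (3x3 intrinsics, pixels), "position" and "attitude" of the camera in the world. Camera axes: x right, y up, looking along -z (the intrinsics and any distortion apply to the point x, -y, -z); pixel columns grow to the right and rows downward; lengths in m; the calibration is good to about 2 mm. A picture is of the moment at which its call begins. camera_params takes no time and is no camera call.
- robot.hand_in(): hands the job in; it is judged then, once.
The state is a dict: "time": time; "joint_pos": joint angles; "qd": joint speeds; "effort": joint torques, N m; "tcp_pos": TCP position; "orientation": TCP orientation; "wrist_force": force on the tool from outside, world axes, zero at the start; "moment": the same for the moment, N m; "grip_width": finger opening in m; "gripper_force": force on a finger pad.
Only numpy, scipy, OpenCV 4.12 (cv2) and the standard library are available. Lean on these libraries where they do the work, as an engineer would, in place of code of your own. Each camera call takes 0.05 s, during which the arm holds its last target. There are 200 camera calls.

## Working session

There is one attempt and no reset: what is moved stays moved. The work goes in short steps, Python scripts to look and compute and a tool call to move; the robot and the scene stay as the last step left them, time stands still between calls to the robot, and variables do not carry over. Pictures are saved under pics/ and viewed, at most 10 in all, crops included, and the job is handed in when it is done.

Besides the shell and the picture viewer there is one more tool, called after "Request:" in YAML: its name, and indented under it one key for each argument. send_rows: Moves the arm, as the interface text tells. Its arguments: {"type":"object","properties":{"commands":{"type":"array","items":{"type":"number"}},"force":{"type":"number"}},"required":["commands"]}

```bash
mkdir -p pics
python3 - <<'E'
from plant import robot
import cv2,numpy as np
for n in("side","top"):
    im=robot.grab_frame(n); cv2.imwrite(f"pics/{n}0.png",im[:,:,::-1]); p=robot.camera_params(n); print(n,p)
s=robot.sense();print(s["time"],s["tcp_pos"],s["orientation"],s["grip_width"])
E
```

```text
side {'camera_matrix': array([[451.28323839,   0.        , 279.74131159],
       [  0.        , 451.28323839, 210.3965331 ],
       [  0.        ,   0.        ,   1.        ]]), 'position': array([ 0.18538413, -0.41302624,  0.54543686]), 'attitude': array([ 0.85378516,  0.45671057, -0.11841836, -0.22009874])}
top {'camera_matrix': array([[449.38853171,   0.        , 281.4387605 ],
       [  0.        , 449.38853171, 207.9879673 ],
       [  0.        ,   0.        ,   1.        ]]), 'position': array([0.42982172, 0.08551625, 0.76552883]), 'attitude': array([ 0.71325087,  0.05702027, -0.03129973, -0.69788409])}
0.1 [0.22340199 0.58334477 0.23078424] [-1.55239366e-04  1.81877351e-01  9.83321067e-01 -5.33963729e-04] 0.08492615719655401
```

View pics/top0.png

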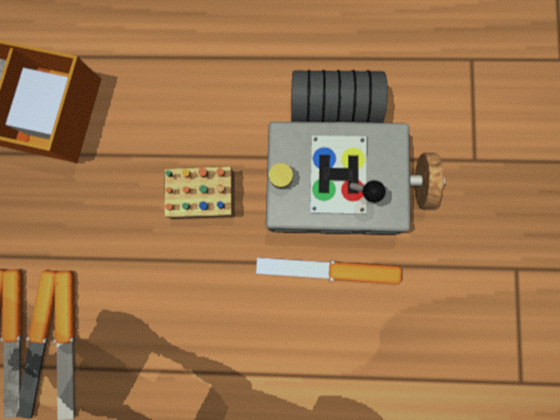

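View pics/side0.png

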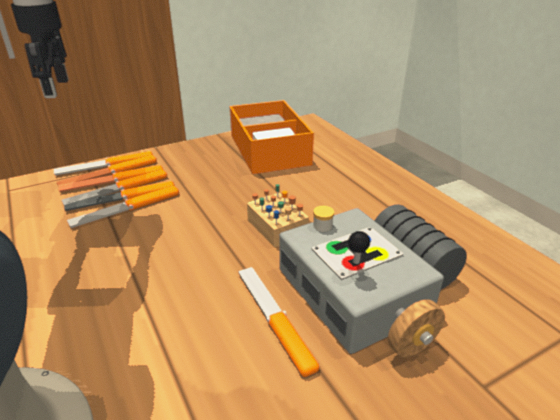

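Top view: green disc is the near left slot (≈324,190), blue far left (324,158), yellow far right (353,158). The knob at (374,191) leans over red (near right). The tin is at (281,175). In the side view the knob is at (359,242).

```bash
cat > h.py <<'E'
from plant import robot
import cv2,numpy as np
from scipy.spatial.transform import Rotation as R
def ray(n,px):
    p=robot.camera_params(n);K=p["camera_matrix"];q=p["attitude"]
    d=np.linalg.inv(K)@np.array([px[0],px[1],1.]);d[1:]*=-1
    d=R.from_quat(np.r_[q[1:],q[0]]).apply(d);return p["position"],d/np.linalg.norm(d)
def plane(n,px,z):
    o,d=ray(n,px);return o+d*(z-o[2])/d[2]
def tri(a,b):
    (o,d),(p,e)=ray("top",a),ray("side",b)
    s,t=np.linalg.lstsq(np.c_[d,-e],p-o,rcond=None)[0]
    return (o+s*d+p+t*e)/2,np.linalg.norm(o+s*d-p-t*e)
def blob(im,box,lo,hi):
    x0,y0,x1,y1=box;h=cv2.cvtColor(im[y0:y1,x0:x1],cv2.COLOR_RGB2HSV)
    m=cv2.inRange(h,lo,hi);c,_=cv2.findContours(m,cv2.RETR_EXTERNAL,cv2.CHAIN_APPROX_NONE)
    c=max(c,key=cv2.contourArea);(x,y),r=cv2.minEnclosingCircle(c)
    bx=cv2.boundingRect(c);return (bx[0]+x0+(bx[2]-1)/2,bx[1]+y0+(bx[3]-1)/2),bx[2:],r
E
python3 - <<'E'
from h import *
T=robot.grab_frame("top");S=robot.grab_frame("side")
C=dict(red=((0,150,90),(6,255,255)),green=((45,100,60),(80,255,255)),blue=((105,120,80),(125,255,255)),yellow=((26,140,120),(34,255,255)))
B={"top":(305,130,372,215),"side":(312,225,405,275)}
for k,(lo,hi) in C.items():
    for n,im in(("top",T),("side",S)):
        try:
            px,wh,r=blob(im,B[n],lo,hi);print(k,n,px,wh,round(r,1),plane(n,px,.089).round(4))
        except Exception as e: print(k,n,"none")
a=blob(T,(358,175,392,207),(0,0,0),(179,255,50));b=blob(S,(344,228,375,258),(0,0,0),(179,255,50))
print("knob",a,b,tri(a[0],b[0]))
a=blob(T,(265,155,300,195),(20,120,90),(34,255,255));b=blob(S,(308,200,340,222),(20,120,90),(34,255,255))
print("tin",a,b,tri(a[0],b[0]),plane("top",a[0],.117))
# plate: bright low-saturation in top
h=cv2.cvtColor(T[125:225,300:380],cv2.COLOR_RGB2HSV);m=cv2.inRange(h,(0,0,185),(179,60,255))
c=np.concatenate([x for x in cv2.findContours(m,0,1)[0] if cv2.contourArea(x)>15]);r=cv2.minAreaRect(c);bp=cv2.boxPoints(r)+[300,125]
print("plate",[plane("top",p,.089).round(4)[:2] for p in bp])
E
```

```text
red top (352.0, 190.0) (21, 21) 11.4 [0.5442 0.0047 0.089 ]
red side (352.5, 262.5) (22, 14) 10.8 [0.5456 0.0034 0.089 ]
green top (323.5, 189.5) (22, 22) 11.5 [0.5442 0.0479 0.089 ]
green side (336.5, 247.0) (22, 13) 10.5 [0.5461 0.0473 0.089 ]
blue top (324.0, 157.5) (23, 20) 11.2 [0.594  0.0477 0.089 ]
blue side (369.5, 239.0) (2, 3) 1.0 [0.6065 0.0384 0.089 ]
yellow top (352.5, 157.5) (22, 20) 11.1 [0.5946 0.0042 0.089 ]
yellow side (376.5, 253.0) (24, 13) 11.7 [0.5932 0.0038 0.089 ]
knob ((374.0, 191.0), (23, 21), 11.168655395507812) ((359.0, 244.5), (31, 26), 16.574796676635742) (array([ 0.53408383, -0.01917428,  0.1441734 ]), np.float64(0.0001772938419372947))
tin ((280.5, 175.0), (24, 23), 11.692893981933594) ((323.0, 210.5), (21, 12), 10.124606132507324) (array([0.56029879, 0.11237171, 0.11765051]), np.float64(0.0012194568656423565)) [0.55988737 0.11269399 0.117     ]
plate [array([0.5093, 0.0678]), array([0.6276, 0.0697]), array([ 0.6288, -0.0148]), array([ 0.511 , -0.0149])]
```

Request:
send_rows:
  commands: [0,0,0,0,0,0,-0.122,0,0,0,0,0,0,-0.122,0,0,0,0,0,0,-0.122,0,-20,-50,0,0,0,0,0,-20,-50,0,0,0,0]
  force: 20

```text
time: 0.82
tcp_pos: [0.2637, 0.4825, 0.2309]
orientation: [-0.0, -0.001, 1.0, -0.0]
wrist_force: [0.8, 0.9, 0.9]
grip_width: 0.0004
gripper_force: 0.0
```

Run:
```python
from h import *
s=robot.sense();print(s["time"],s["tcp_pos"],s["orientation"],s["grip_width"])
T=robot.grab_frame("top");S=robot.grab_frame("side")
a=cv2.resize(T[120:240,260:420,::-1],None,fx=2.5,fy=2.5);b=cv2.resize(S[190:310,290:450,::-1],None,fx=2.5,fy=2.5)
cv2.imwrite("pics/z1.png",np.hstack([a,b]))
for z in(.14,.145,.15):print(z,plane("top",(374,191),z),plane("side",(359,242),z))
```

```text
0.825 [0.26368022 0.48251812 0.23094284] [-2.55343133e-05 -7.17369044e-04  9.99999730e-01 -1.59629293e-04] 0.00039843499897232215
0.14 [ 0.53470652 -0.01982878  0.14      ] [ 0.54143397 -0.01033004  0.14      ]
0.145 [ 0.53386816 -0.01898673  0.145     ] [ 0.53704303 -0.01529624  0.145     ]
0.15 [ 0.53302979 -0.01814468  0.15      ] [ 0.53265209 -0.02026244  0.15      ]
```

View pics/z1.png

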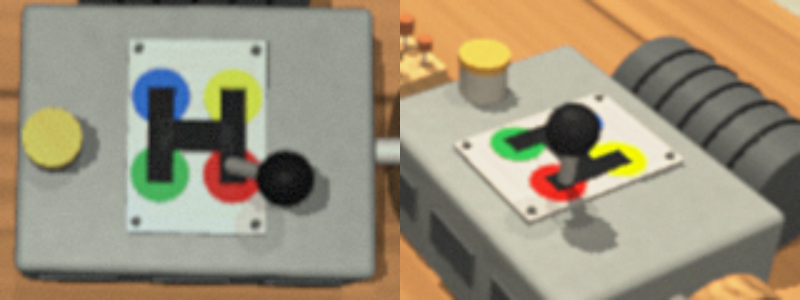

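Request:
send_rows:
  commands: [0,-20,-50,0,0,0,0,0,-20,-50,0,0,0,0,0,-20,-50,0,0,0,0,0,-20,-50,0,0,0,0,0,-20,-50,0,0,0,0]

```text
time: 1.55
tcp_pos: [0.3642, 0.2324, 0.2314]
orientation: [0.0, -0.0, 1.0, 0.0]
wrist_force: [0.4, 0.0, -1.0]
grip_width: -0.0001
gripper_force: 0.0
```

Request:
send_rows:
  commands: [0,-20,-50,0,0,0,0,0,-20,-50,0,0,0,0,0,-20,-50,0,0,0,0,0,-20,-50,0,0,0,0,0,-20,-50,0,0,0,0]

```text
time: 2.17
tcp_pos: [0.4644, -0.018, 0.2314]
orientation: [0.0, -0.0, 1.0, 0.0]
wrist_force: [0.7, 0.4, 0.7]
grip_width: -0.0001
gripper_force: 0.0
```

Request:
send_rows:
  commands: [0,0,0,30,0,0,0,0,0,0,30,0,0,0,0,0,0,0,30,0,0,0,0,0,0,0,0,0,0,0]

```text
invalid input
```

Request:
send_rows:
  commands: [0,0,0,32,0,0,0,0,0,0,32,0,0,0,0,0,0,0,32,0,0,0,0,0,0,0,0,0,0]

```text
invalid input
```

Request:
send_rows:
  commands: [0,0,0,32,0,0,0,0,0,0,32,0,0,0,0,0,0,32,0,0,0]

```text
time: 2.55
tcp_pos: [0.464, -0.0164, 0.1343]
orientation: [0.0, 0.0, 1.0, 0.0]
wrist_force: [1.4, -0.3, -0.4]
grip_width: 0.0004
gripper_force: 0.0
```

Request:
send_rows:
  commands: [0,-20,0,0,0,0,0,0,-12,0,0,0,0,0,0,-10,0,0,0,0,0,0,-10,0,0,0,0,0,0,-8,0,0,0,0,0]

```text
time: 3.18
tcp_pos: [0.5241, -0.0163, 0.1355]
orientation: [0.0, -0.0, 1.0, -0.0]
wrist_force: [-2.6, -0.6, 1.9]
grip_width: 0.0001
gripper_force: 1.2
```

```bash
cat > look.py <<'E'
from h import *
import sys
T=robot.grab_frame("top");S=robot.grab_frame("side");s=robot.sense();print(s["time"],s["tcp_pos"],s["wrist_force"])
a=cv2.resize(T[100:220,290:450,::-1],None,fx=2.5,fy=2.5);b=cv2.resize(S[180:300,290:450,::-1],None,fx=2.5,fy=2.5)
cv2.imwrite(f"pics/{sys.argv[1]}.png",np.hstack([a,b]))
E
python3 look.py z2
```

```text
3.275 [ 0.52451362 -0.01629025  0.13539465] [-0.80662877 -0.55726682  0.1821735 ]
```

View pics/z2.png

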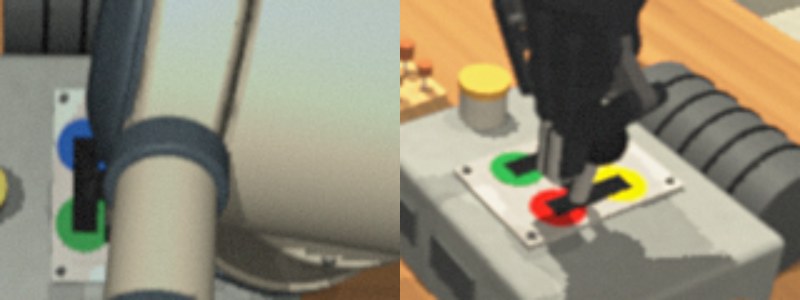

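Side view: fingers touch the knob's near face; the knob is at about crop (602,135) and the rod enters the slot at about (580,195), moving from red toward the middle.

```bash
cat >> h.py <<'E'
PIV=np.array([.569,.0265,.027])
def knob_from_side(cx,cy):
    px=(290+(cx-400)/2.5-.3,180+cy/2.5-.3);o,d=ray("side",px);w=o-PIV;b=w@d;c=w@w-.135**2;D=b*b-c
    return (o+d*(-b-np.sqrt(max(D,0))))-PIV, (o+d*(-b+np.sqrt(max(D,0))))-PIV,D
E
python3 - <<'E'
from h import *
print(plane("side",(290+180/2.5,180+195/2.5),.089)-PIV)
for c in((602,135),(607,140)): print(knob_from_side(*c))
for d in((-36,-44),(-18,-44),(0,-46),(0,46)):
    p=np.array([*d,0])/1000;p[2]=np.sqrt(.135**2-p@p);p=p+PIV
    P=robot.camera_params("side");q=P["attitude"];v=R.from_quat(np.r_[q[1:],q[0]]).inv().apply(p-P["position"]);v[1:]*=-1;u=P["camera_matrix"]@v;u=u[:2]/u[2];print(d,p,400+(u[0]-290)*2.5,(u[1]-180)*2.5)
E
```

```text
[-0.00379107 -0.02151748  0.062     ]
(array([-0.01339748, -0.04318853,  0.12720164]), array([0.1055515 , 0.08415243, 0.00150008]), np.float64(0.011541365630404754))
(array([-0.01266725, -0.04709526,  0.12588319]), array([ 0.10817345,  0.08074356, -0.0019956 ]), np.float64(0.011824555995359698))
(-36, -44) [ 0.533      -0.0175      0.14944591] 569.9483155811488 153.0027033900763
(-18, -44) [ 0.551      -0.0175      0.15335268] 595.6530811286865 138.45767364105527
(0, -46) [ 0.569      -0.0195      0.15392124] 622.4638212060081 130.53447527909583
(0, 46) [0.569      0.0725     0.15392124] 530.2892857351908 55.951331950027594
```

Request:
send_rows:
  commands: [0,-6,0,0,0,0,0,0,-6,0,0,0,0,0,0,30,0,0,0,0,0,0,10,-40,0,0,0,0,0,0,-40,0,0,0,0]

```text
time: 3.9
tcp_pos: [0.4955, -0.0969, 0.1355]
orientation: [0.0, -0.001, 1.0, -0.0]
wrist_force: [1.0, -0.3, 1.2]
grip_width: -0.0003
gripper_force: 0.0
```

```bash
python3 look.py z3
```

```text
4.0 [ 0.49653032 -0.09938458  0.13551916] [0.44458046 0.5215796  0.20476221]
```

View pics/z3.png

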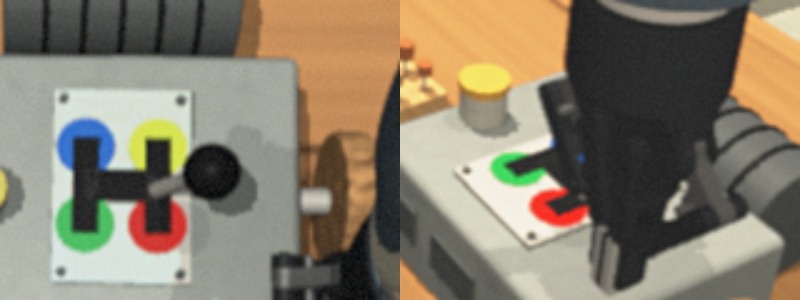

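Top view is clear: knob at crop (211,171), and the rod meets the right slot level with the cross slot (≈155,188).

Run:
```python
from h import *
im=cv2.imread("pics/z3.png")[:,:400,::-1].copy()
b=blob(im,(175,130,250,215),(0,0,0),(179,255,45));print(b)
px=(290+b[0][0]/2.5-.3,100+b[0][1]/2.5-.3);print(px,plane("top",px,.154)-PIV,plane("top",(374,191),.149)-PIV)
for r in((290+155/2.5-.3,100+188/2.5-.3),):print("rod@plate",plane("top",r,.095)-PIV)
```

```text
((211.5, 172.5), (56, 54), 27.821809768676758)
(374.3, 168.7) [-0.00551647 -0.04443197  0.127     ] [-0.03580254 -0.04481309  0.122     ]
rod@plate [-0.00272391 -0.02049083  0.068     ]
```

Request:
send_rows:
  commands: [0,0,40,0,0,0,0,0,0,40,0,0,0,0,0,-20,0,0,0,0,0,0,-20,0,0,0,0,0,0,-5,0,0,0,0,0]

```text
time: 4.62
tcp_pos: [0.5416, -0.0158, 0.1352]
orientation: [0.0, -0.0, 1.0, 0.0]
wrist_force: [-1.7, -0.5, 1.2]
grip_width: 0.0001
gripper_force: 0.9
```

Request:
send_rows:
  commands: [0,0,0,0,0,0,0,0,30,0,0,0,0,0,0,10,-40,0,0,0,0,0,0,-40,0,0,0,0,0,0,0,0,0,0,0]

```text
time: 5.25
tcp_pos: [0.5002, -0.0983, 0.1354]
orientation: [0.0, 0.001, 1.0, -0.0]
wrist_force: [-0.5, -0.1, -0.1]
grip_width: 0.0002
gripper_force: 0.0
```

```bash
python3 look.py z4
python3 - <<'E'
from h import *
im=cv2.imread("pics/z4.png")[:,:400,::-1].copy()
b=blob(im,(175,110,250,210),(0,0,0),(179,255,45));print(b)
px=(290+b[0][0]/2.5-.3,100+b[0][1]/2.5-.3);print(px,plane("top",px,.154)-PIV)
E
```

```text
5.35 [ 0.50004812 -0.0962493   0.13525495] [-0.28599884  0.79231835 -0.09046907]
((212.0, 163.0), (55, 53), 27.732009887695312)
(374.5, 164.89999999999998) [-0.00017059 -0.044715    0.127     ]
```

Request:
send_rows:
  commands: [0,-23,0,0,0,0,0,0,-23,0,0,0,0,0,0,-23,0,0,0,0,0,0,0,20,0,0,0,0,0,0,20,0,0,0,0]

```text
time: 5.98
tcp_pos: [0.5687, -0.0542, 0.135]
orientation: [-0.001, -0.0, 1.0, 0.0]
wrist_force: [0.5, 0.1, 0.0]
grip_width: 0.0002
gripper_force: 0.0
```

Request:
send_rows:
  commands: [0,0,14,0,0,0,0,0,0,14,0,0,0,0,0,0,12,0,0,0,0,0,0,12,0,0,0,0,0,0,12,0,0,0,0]

```text
time: 6.6
tcp_pos: [0.5696, 0.0084, 0.1353]
orientation: [-0.0, -0.0, 1.0, 0.0]
wrist_force: [0.8, -1.1, 1.0]
grip_width: -0.0002
gripper_force: 0.9
```

```bash
python3 look.py z5
```

```text
6.7 [0.56954904 0.00889781 0.13518636] [ 0.9903828  -0.28173771 -0.92469461]
```

View pics/z5.png

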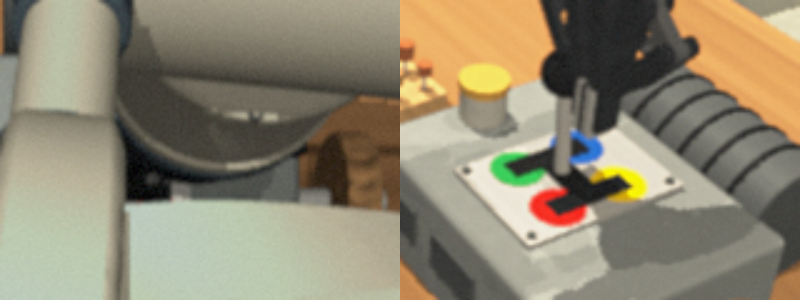

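Side view: fingers push the knob (crop ≈565,73) left along the cross slot, about 11 mm past the middle.

Request:
send_rows:
  commands: [0,0,10,0,0,0,0,0,0,10,0,0,0,0,0,0,8,0,0,0,0,0,0,5,0,0,0,0,0,0,2,0,0,0,0]

```text
time: 7.32
tcp_pos: [0.5696, 0.043, 0.1353]
orientation: [-0.0, -0.0, 1.0, -0.0]
wrist_force: [-1.3, -1.7, -1.5]
grip_width: -0.0003
gripper_force: 0.8
```

Request:
send_rows:
  commands: [0,0,1,0,0,0,0]

```text
time: 7.45
tcp_pos: [0.5696, 0.0437, 0.1353]
orientation: [-0.0, -0.0, 1.0, -0.0]
wrist_force: [0.6, -1.7, -1.0]
grip_width: 0.0003
gripper_force: 0.8
```

Request:
send_rows:
  commands: [0,0,1,0,0,0,0]

```text
time: 7.58
tcp_pos: [0.5696, 0.0446, 0.1353]
orientation: [-0.0, -0.0, 1.0, -0.0]
wrist_force: [-0.3, -1.5, -1.5]
grip_width: 0.0002
gripper_force: 0.8
```

Request:
send_rows:
  commands: [0,0,-30,0,0,0,0,0,0,-50,0,0,0,0,0,0,-40,-20,0,0,0,0,0,-20,-40,0,0,0,0,0,0,0,0,0,0]

```text
time: 8.2
tcp_pos: [0.5713, -0.0972, 0.198]
orientation: [0.003, 0.001, 1.0, -0.001]
wrist_force: [0.4, 1.0, -1.2]
grip_width: 0.0002
gripper_force: 0.0
```

```bash
python3 look.py z6
```

```text
8.3 [ 0.56965747 -0.09528319  0.19531013] [0.34013688 0.78958211 0.1918718 ]
```

View pics/z6.png

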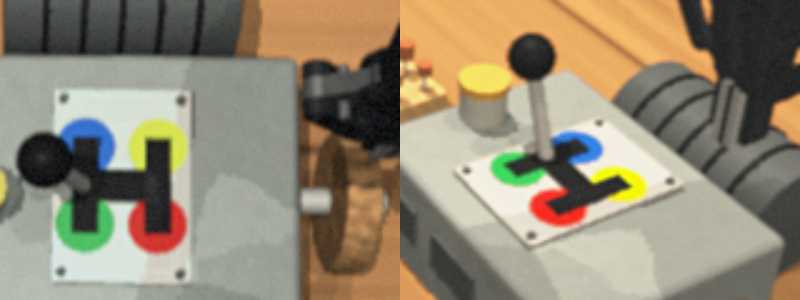

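Knob sits at the left corner: top crop (44,160), side crop (531,56), matching the predicted (0,+46 mm). Next I go to its far side.

Request:
send_rows:
  commands: [0,-30,0,0,0,0,0,0,-32,0,0,0,0,0,0,0,42,0,0,0,0,0,0,42,0,0,0,0,0,0,42,0,0,0,0]

```text
time: 8.93
tcp_pos: [0.6308, 0.0329, 0.1938]
orientation: [-0.001, -0.0, 1.0, 0.0]
wrist_force: [0.1, -0.5, 0.2]
grip_width: -0.0003
gripper_force: 0.0
```

Request:
send_rows:
  commands: [0,0,41,0,0,0,0,0,0,0,0,0,0,0,0,0,0,30,0,0,0,0,0,0,30,0,0,0,0,0,0,0,0,0,0]

```text
time: 9.55
tcp_pos: [0.6298, 0.0715, 0.1327]
orientation: [-0.003, -0.0, 1.0, -0.0]
wrist_force: [-0.3, 0.4, 0.3]
grip_width: -0.0002
gripper_force: 0.0
```

Request:
send_rows:
  commands: [0,15,0,0,0,0,0,0,12,0,0,0,0,0,0,12,0,0,0,0,0,0,12,0,0,0,0,0,0,10,0,0,0,0,0]

```text
time: 10.18
tcp_pos: [0.5702, 0.0717, 0.1356]
orientation: [0.0, -0.0, 1.0, 0.0]
wrist_force: [2.1, -0.1, -0.1]
grip_width: 0.0001
gripper_force: 0.8
```

Request:
send_rows:
  commands: [0,8,0,0,0,0,0,0,6,0,0,0,0,0,0,3,0,0,0,0,0]

```text
time: 10.55
tcp_pos: [0.5534, 0.0717, 0.1352]
orientation: [-0.0, -0.0, 1.0, -0.0]
wrist_force: [2.0, -0.6, -1.5]
grip_width: -0.0
gripper_force: 1.1
```

Continue in small steps until the force rises at the stop.

Request:
send_rows:
  commands: [0,2,0,0,0,0,0,0,1,0,0,0,0,0]

```text
time: 10.8
tcp_pos: [0.5508, 0.0717, 0.1353]
orientation: [0.0, -0.0, 1.0, -0.0]
wrist_force: [1.8, -1.2, -1.5]
grip_width: 0.0003
gripper_force: 1.2
```

Request:
send_rows:
  commands: [0,1.5,0,0,0,0,0]

```text
time: 10.92
tcp_pos: [0.5493, 0.0717, 0.1353]
orientation: [0.0, -0.0, 1.0, -0.0]
wrist_force: [3.5, -0.6, -2.0]
grip_width: -0.0
gripper_force: 1.4
```

Request:
send_rows:
  commands: [0,1,0,0,0,0,0]

```text
time: 11.05
tcp_pos: [0.5482, 0.0717, 0.1352]
orientation: [0.0, -0.0, 1.0, -0.0]
wrist_force: [3.1, -0.4, -2.5]
grip_width: 0.0002
gripper_force: 1.5
```

Request:
send_rows:
  commands: [0,1,0,0,0,0,0]

```text
time: 11.18
tcp_pos: [0.5473, 0.0717, 0.1353]
orientation: [0.0, -0.0, 1.0, -0.0]
wrist_force: [4.0, -1.5, -3.5]
grip_width: 0.0
gripper_force: 2.4
```

Request:
send_rows:
  commands: [0,1,0,0,0,0,0]

```text
time: 11.3
tcp_pos: [0.5467, 0.0717, 0.1354]
orientation: [0.001, -0.0, 1.0, -0.0]
wrist_force: [7.9, -2.4, -4.7]
grip_width: 0.0001
gripper_force: 3.8
```

Request:
send_rows:
  commands: [0,1,0,0,0,0,0]

```text
time: 11.42
tcp_pos: [0.5462, 0.0716, 0.1354]
orientation: [0.001, -0.0, 1.0, -0.0]
wrist_force: [11.4, -1.8, -6.7]
grip_width: -0.0004
gripper_force: 5.3
```

```bash
python3 look.py z7
```

```text
11.525 [0.54626491 0.07159254 0.1354589 ] [ 8.82921423 -1.97545196 -6.04357774]
```

View pics/z7.png

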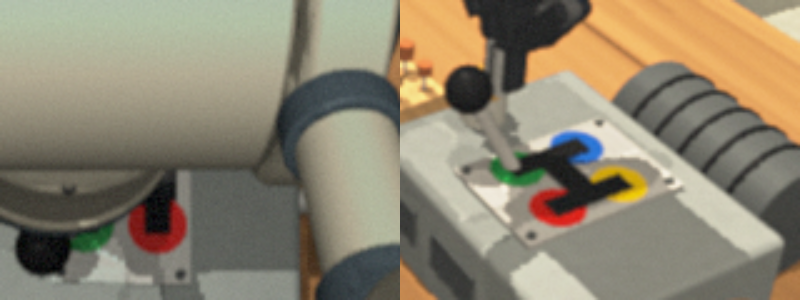

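The force rose sharply at the stop and the rod stands in the green disc's end (side crop ≈515,165, knob 468,89). I'll retreat and check.

Request:
send_rows:
  commands: [0,-20,0,0,0,0,0,0,-40,0,0,0,0,0,0,0,0,-50,0,0,0,0,0,0,-50,0,0,0,0,0,0,-50,0,0,0]

```text
time: 12.15
tcp_pos: [0.6044, 0.0718, 0.2867]
orientation: [-0.001, -0.0, 1.0, 0.0]
wrist_force: [0.5, -0.2, -1.2]
grip_width: -0.0004
gripper_force: 0.0
```

Request:
send_rows:
  commands: [0,0,-50,0,0,0,0,0,0,-50,0,0,0,0,0,0,-50,0,0,0,0,0,0,-50,0,0,0,0,0,0,0,0,0,0,0]

```text
time: 12.78
tcp_pos: [0.6045, -0.1312, 0.2849]
orientation: [-0.001, 0.002, 1.0, -0.0]
wrist_force: [-0.5, 1.0, -0.6]
grip_width: 0.0003
gripper_force: 0.0
```

```bash
python3 look.py z8
python3 - <<'E'
from h import *
T=robot.grab_frame("top");a=cv2.resize(T[100:240,230:430,::-1],None,fx=2,fy=2);S=robot.grab_frame("side")[170:310,230:430,::-1]
cv2.imwrite("pics/z9.png",np.hstack([a,cv2.resize(S,None,fx=2,fy=2)]))
for x,y in((-48,46),(-46,46),(-40,46)):
    p=np.array([x,y,0])/1000;p[2]=np.sqrt(.135**2-p@p);p=p+PIV
    for n in("top","side"):
        P=robot.camera_params(n);q=P["attitude"];v=R.from_quat(np.r_[q[1:],q[0]]).inv().apply(p-P["position"]);v[1:]*=-1;u=P["camera_matrix"]@v;u=u[:2]/u[2]
        print(x,n,u, (u-[230,100 if n=="top" else 170])*2+([0,0] if n=="top" else [400,0]))
E
```

```text
12.875 [ 0.60470435 -0.12834384  0.28504185] [ 0.51159425  0.36891124 -0.12850109]
-48 top [307.89254313 198.98967731] [155.78508627 197.97935462]
-48 side [316.69181209 215.35211516] [573.38362418  90.70423032]
-46 top [307.92984469 197.48629286] [155.85968938 194.97258572]
-46 side [317.78358749 214.58924496] [575.56717498  89.17848993]
-40 top [308.03819474 192.98672973] [156.07638947 185.97345945]
-40 side [321.04462959 212.42650483] [582.08925918  84.85300966]
```

View pics/z9.png

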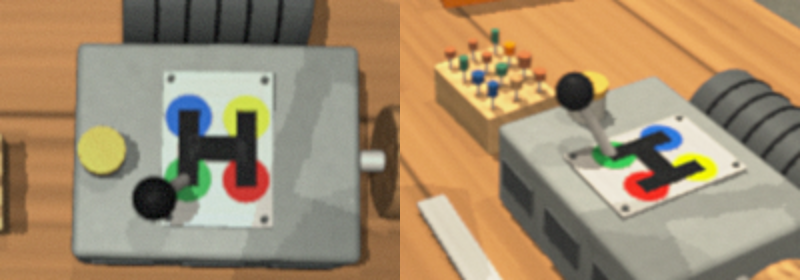

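The knob is at (154,199) in the top crop and (574,91) in the side crop, matching the predicted home (−48, +46). The tin, block and file have not moved and the arm is clear.

```bash
python3 -c "
from plant import robot
print(robot.hand_in())"
```

```text
the job is handed in; nothing more can be done
None
```

The lever is fully home in the green (near left) slot, moved only by pushing and without engaging blue or yellow; the tin, block and file look unmoved, the arm is clear, and I handed the job in at about 13 s.

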